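# Lock the roll dispenser's end cheek

## Task

The end cheek of the tape-roll dispenser is slid open. With your fingertips, push its orange knob along the long slot until the cheek is up against the roll, then push the knob round the corner and fully home into the short side slot, so that the cheek is locked. Only push the knob, gently: do not pinch it or pull it up, leave the jar, the marker and the squeegee where they are, and finish with the hand clear.

Things in the scene. Friction and masses are not known exactly. Their poses are not given: they have to be found in the camera images.
- dispenser: Fixed tape-roll dispenser, placed and turned differently each time. Origin on the table; its z is up. In its frame the grey deck spans x -90 to 125, y -220 to 135 mm, 20 mm thick. The cream roll (diameter 80) lies along y, axis at x 70, height 66, y -202 to -53, between a fixed steel cheek and the sliding one (discs of diameter 84, tops 108 mm above the table).
- corner (a point): Where the knob's axis stands at the corner of the L: (-50, 0, 38) mm in the dispenser's frame, on the upper face of an aluminium plate (x -80 to 20, y -30 to 125, 38 mm above the table). Its L-shaped slot, 18 mm wide, has a long leg along y at x -50 and a short leg along x at y 0. Axes as the dispenser's.
- slot_end (a point): Point on the slot's centre line, on the plate's upper face, where the knob's axis stands when home at the end of the short leg: (-15, 0, 38) mm in the dispenser's frame, 35 mm from the corner along the dispenser's +x.
- knob_mid (a point): Centre of the orange upright cylindrical knob: diameter 26, height 38 mm, top 88 mm above the table, on a 12 mm pin that runs in the slot with 3 mm play on the inner side. Moves with the sliding cheek along the dispenser's -y (long leg), then alone along +x (short leg); stays where left. Pushing takes 2 to 4 N.
- cheek (a joint): Travel of the sliding steel cheek and the knob along the dispenser's -y, m: 0 fully open, 0.09 against the roll, with the knob at the corner. The pin can enter the short leg only beyond about 0.087.
- latch (a joint): Travel of the knob along the short leg, the dispenser's +x, m: 0 in the long leg, 0.035 fully home (locked).
- pull (a joint): Height to which the knob is pulled up against its spring, m: 0 at rest, at most 0.015. It is not to be pulled up.
- jar_mid (a point): Bystander: centre of an amber glass jar with a black lid, diameter 54 mm, 65 mm high, standing loose beside the dispenser.
- marker: Bystander: red and white marker pen, 130 mm long and 17 mm thick, lying loose in front of the dispenser along its own x; origin under its middle, on the table.
- squeegee: Bystander: white plastic squeegee card 75 x 100 x 6 mm, lying loose in front of the dispenser; origin under its centre, on the table.

How it is judged:
By the outcome, as a careful person would: the job done as asked, in the order asked, and still so for the second after the job is handed in, with the robot touching nothing.
It also fails if it takes over 48 s, if anything falls off the work surface, if the arm or the gripper's body presses on something with over 40 N, if the wrist force passes 120 N, or if a joint passes its speed limit or range.

## Robot

A 6-joint arm with a two-finger parallel gripper is mounted at the origin on the work surface. World frame = base frame: x ahead of the robot, y to its left, z up, the work surface at z = 0. Lengths are in mm, angles in rad, forces in N, time in s.
With the tool pointing down it reaches from about 275 to 750 mm from the base axis. Payload 10.2 kg.
Tool frame: the origin (TCP) lies midway between the tips of the shut fingers; the grasp point (between the pads) lies 19 mm behind it; z points along the fingers, y is the line along which they close (so a half turn about z gives the same grasp; the last joint's range is limited). The gripper opens to 85 mm and grips with 20 to 120 N. Pads are 22 mm wide; open, the fingers measure 114 mm over their backs; the gripper's body (76 mm by 85 mm) begins 54 mm behind the grasp point. The pads swing forward as they close: fully open they stand 13 mm farther back than shut.
Start: joints at [-1.478, 0.313, 1.498, -0, 1.331, -0.223], TCP at [163.04, -499.048, 231.294] pointing down, gripper open.
Joint ranges: [-2.94, 2.94], [-0.97, 2.17], [0.19, 2.56], [-1.23, 4.37], [0.02, 3.11], [-2.88, 2.88]. Speed limits (rad/s): [2.39, 2.39, 3.01, 3.14, 3.14, 3.14].

## Interface

Orientations are given as a unit quaternion [w, x, y, z].
In Python, from rig import ctrl gives the robot as it stands.
- The arm moves only by the tool send_rows, never from a script. Its argument "targets" is a list of rows, each an object with "offset": the shift along the world's x, y, z in cm, a list of three; "spin": the turn about the world's z in rad. A call has 1 to 8 rows; each row is the pose to reach, as a shift and turn from the pose commanded when the call began; what a row does not reach only later rows make up. A row lasts 1/12 s, in which the tool goes at most 41.7 mm and 7.16 degrees, less where a joint would pass 70% of its speed; a pose out of reach is approached as far as the arm can. A call with a gripper value outside its range is refused whole. "grip" is the opening, from 0 (shut) to 1 (fully open), set as the call begins (left out, the last holds). The fingers move at their own pace and stop on an object; "squeeze" is the grip in N (left out, the last holds). Time passes only in rows, so rows that repeat a pose let the fingers close. It gives the time, the measured TCP pose, the force, the opening and the grip force at its end, in the units of the state.
- ctrl.sense(): the state, without advancing time (a new reading comes with each control period).
- ctrl.capture(name): name is "scene" or "top"; returns (picture, depth): 400x640x3 uint8, red, green, blue; 400x640 float32, mm along the optical axis (not along the pixel's ray), 0 where there is no reading.
- ctrl.calibration(name): a dict with "fx", "fy", "cx", "cy" (pixels), "view" (4x4, takes a point from world to camera coordinates). Camera axes: x right, y down, z forward; pixel columns grow to the right and rows downward; lengths in mm; the calibration is good to about 2 mm. A picture is of the moment at which its call begins. calibration takes no time and is no camera call.
- ctrl.finish_job(): hands the job in; it is judged then, once.
Trained networks look in the newest picture that a camera, given by its name, has taken for a name from the list of things; names that differ only in an ending like _2 or _b are one class to them, and where a whole thing is asked for, a point or a joint stands for the part that bears it (a point fixed in the world has none). Each returns a list of dicts, best first, with "conf" (0 to 1); they miss things now and then, are a little off and sometimes report something else, mostly with a low value. They report only what shows in the picture. A call takes as long as a camera call.
- ctrl.search_frame(camera, query): "box" ([left, top, right, bottom] in pixels, round what is visible of it).
- ctrl.place_of(camera, query): "uv" ([column, row] in pixels: a listed point, or the origin of a listed thing).
The state is a dict: "time_s": time; "joints": joint angles; "dq": joint speeds; "tau": joint torques, N m; "eef_pos": TCP position; "ee_rot": TCP orientation; "force": force on the tool from outside, world axes, zero at the start; "wrist_torque": the same for the moment, N m; "grip_width": opening from 0.0 (shut) to 1.0 (fully open); "grip_force": force on a finger pad.
Only numpy, scipy, OpenCV 4.12 (cv2) and the standard library are available. Lean on these libraries where they do the work, as an engineer would, in place of code of your own. Each camera call takes 0.05 s, during which the arm holds its last target. There are 200 camera calls.

## Working session

There is one attempt and no reset: what is moved stays moved. The work goes in short steps, Python scripts to look and compute and a tool call to move; the robot and the scene stay as the last step left them, time stands still between calls to the robot, and variables do not carry over. Pictures are saved under pics/ and viewed, at most 10 in all, crops included, and the job is handed in when it is done.

Besides the shell and the picture viewer there is one more tool, called after "Request:" as name([rows], argument=value, ...), one row to a line, values as JSON. send_rows: Moves the arm, as the interface text tells. Its arguments: {"type":"object","properties":{"targets":{"type":"array"},"grip":{"type":"number"},"squeeze":{"type":"number"}},"required":["targets"]}

```bash
mkdir -p pics
cat > h.py <<'E'
import numpy as np, cv2
from rig import ctrl
def world(cam,uv,depth=None,z=None):
    c=ctrl.calibration(cam); V=np.array(c["view"]); R,t=V[:3,:3],V[:3,3]
    r=np.array([(uv[0]-c["cx"])/c["fx"],(uv[1]-c["cy"])/c["fy"],1.])
    o=-R.T@t; d=R.T@r
    k=depth if z is None else (z-o[2])/d[2]
    return o+k*d
E
python3 - <<'E'
from h import *
for n in("scene","top"):
    p,d=ctrl.capture(n); cv2.imwrite(f"pics/{n}0.png",p[:,:,::-1]); np.save(f"{n}.npy",d)
    for q,z in(("corner",38),("slot_end",38),("knob_mid",69),("dispenser",0),("jar_mid",32),("marker",0),("squeegee",0)):
        for r in ctrl.place_of(n,q)[:2]:
            print(n,q,round(r["conf"],2),np.round(r["uv"],1),world(n,r["uv"],z=z).round(1))
s=ctrl.sense();print(s)
E
```

```text
scene corner 0.77 [313.2 208.3] [496.3   7.7  38. ]
scene slot_end 0.88 [301.5 215.7] [ 5.295e+02 -4.000e-01  3.800e+01]
scene knob_mid 0.75 [340.  219.3] [531.2  88.9  69. ]
scene dispenser 0.67 [295.1 236.2] [554.5  -1.1   0. ]
scene jar_mid 0.84 [341.6 301.6] [675.4 170.4  32. ]
scene jar_mid 0.5 [342.8 217.1] [483.1  71.6  32. ]
scene marker 0.97 [368.  217.2] [420.5 103.1   0. ]
scene squeegee 0.71 [312.2 181.9] [368.8 -72.    0. ]
top corner 0.71 [328.  218.2] [503.9   7.4  38. ]
top slot_end 0.62 [333.1 200.7] [541.5  -4.5  38. ]
top slot_end 0.17 [286.2 257.3] [422.1  99.1  38. ]
top knob_mid 0.68 [285.6 206.2] [529.9  96.1  69. ]
top dispenser 0.63 [329.7 199.4] [547.6   2.    0. ]
top jar_mid 0.68 [254.  143.6] [672.2 166.5  32. ]
top marker 0.98 [283.3 256.9] [421.2 108.7   0. ]
top squeegee 0.59 [363.4 285. ] [355.5 -68.    0. ]
{'time_s': 0.8, 'joints': array([-1.47841431e+00,  3.12882647e-01,  1.49769960e+00, -2.63586181e-06,
        1.33102286e+00, -2.23413520e-01]), 'dq': array([ 9.04907743e-04, -6.49675505e-04,  3.06588263e-04,  4.06696325e-04,
       -6.81303011e-05, -3.77116352e-04]), 'tau': array([ 1.51105622e-03, -4.12137866e+01, -2.59882575e+01, -8.05893319e-05,
        4.78659167e-04, -1.10728382e-05]), 'eef_pos': array([ 163.03172208, -499.0443894 ,  231.30321192]), 'ee_rot': array([-6.29626064e-06,  9.87559976e-01,  1.57242785e-01, -8.69882348e-07]), 'force': array([-0.33460789,  0.3229267 ,  0.21552851]), 'wrist_torque': array([0.05817775, 0.02159335, 0.02020818]), 'grip_force': 0.0, 'grip_width': 1.0003764479481445}
```

Run:
```python
import cv2
a=cv2.imread("pics/top0.png")[90:310,200:480]; cv2.imwrite("pics/topc.png",cv2.resize(a,None,fx=2.7,fy=2.7,interpolation=cv2.INTER_CUBIC))
```

```text
(no output)
```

View pics/topc.png

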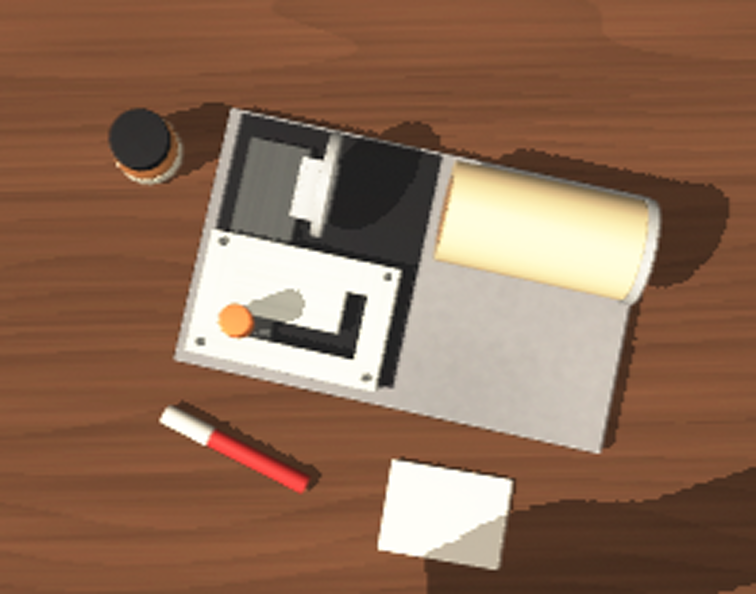

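View pics/scene0.png

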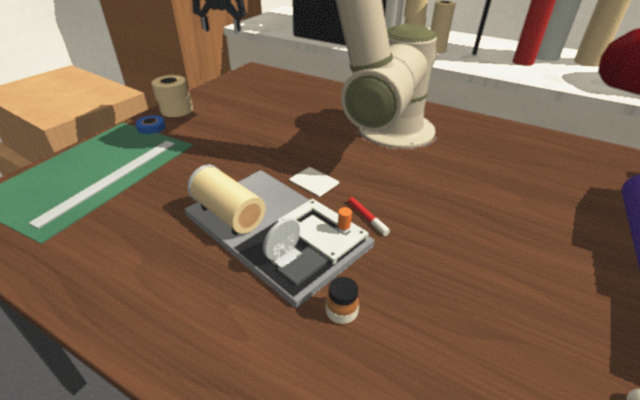

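The top view shows the deck, with the orange knob at the left (open) end of the long slot (crop about 236,320). The corner is at crop (360,348) and the short leg goes up to (355,297). The jar is at upper left, and the marker and squeegee are below the deck. I'll fit the pose from the deck and plate corners.

Run:
```python
from h import *
P=[((125,135,20),(234,107)),((-90,135,20),(176,360)),((-90,-220,20),(602,453)),((20,125,38),(212,230)),((-80,125,38),(187,352)),((-80,-30,38),(378,391)),((20,-30,38),(402,268))]
A=np.array([p[0][:2] for p in P],float)
B=np.array([world("top",(200+u/2.7,90+v/2.7),z=p[2])[:2] for p,(u,v) in P])
a=A-A.mean(0);b=B-B.mean(0)
th=np.arctan2((a[:,0]*b[:,1]-a[:,1]*b[:,0]).sum(),(a*b).sum())
R=np.array([[np.cos(th),-np.sin(th)],[np.sin(th),np.cos(th)]]);t=B.mean(0)-R@A.mean(0)
print("th",th,"t",t,"res",(B-(A@R.T+t)).round(1).tolist())
for n,p in(("corner",(-50,0)),("end",(-15,0)),("knob0",(-50,90))):print(n,(R@p+t).round(1))
print("ex",R[:,0],"ey",R[:,1])
for cam in("top","scene"):
    im=cv2.imread(f"pics/{cam}0.png"); h=cv2.cvtColor(im,cv2.COLOR_BGR2HSV)
    m=cv2.inRange(h,(5,170,150),(18,255,255)); n,l,s,c=cv2.connectedComponentsWithStats(m)
    for i in range(1,n):
        if s[i,4]>30:print(cam,s[i],c[i],world(cam,c[i],z=88 if cam=="top" else 69).round(1))
np.savez("pose",R=R,t=t)
s=ctrl.sense()
```

```text
th -0.23402618792084728 t [552.06689522  -5.83704245] res [[-0.3, -1.7], [0.6, -0.7], [0.1, 1.3], [-0.6, 1.8], [-1.2, 0.1], [0.3, -1.0], [1.0, 0.3]]
corner [503.4   5.8]
end [537.5  -2.4]
knob0 [524.3  93.3]
ex [ 0.97274063 -0.23189583] ey [0.23189583 0.97274063]
scene [338 207  14  22 174] [345.7816092  215.25862069] [514.8  92.8  69. ]
```

Request:
send_rows([
  {"offset":[37.1,63.4,0],"spin":-0.55},
  {"offset":[37.1,63.4,0],"spin":-0.55},
  {"offset":[37.1,63.4,0],"spin":-0.55},
  {"offset":[37.1,63.4,0],"spin":-0.55},
  {"offset":[37.1,63.4,0],"spin":-0.55},
  {"offset":[37.1,63.4,0],"spin":-0.55},
  {"offset":[37.1,63.4,0],"spin":-0.55},
  {"offset":[37.1,63.4,0],"spin":-0.55},
], grip=0, squeeze=20)

```text
time_s: 1.47
eef_pos: [329.9, -213.1, 231.6]
ee_rot: [0.0, 0.993, -0.117, 0.0]
force: [0.5, -0.1, 0.3]
grip_width: -0.003
grip_force: 0.0
```

Request:
send_rows([
  {"offset":[20.3,34.6,0],"spin":0},
  {"offset":[20.3,34.6,0],"spin":0},
  {"offset":[20.3,34.6,0],"spin":0},
  {"offset":[20.3,34.6,0],"spin":0},
  {"offset":[20.3,34.6,0],"spin":0},
  {"offset":[20.3,34.6,0],"spin":0},
  {"offset":[20.3,34.6,0],"spin":0},
  {"offset":[20.3,34.6,0],"spin":0},
])

```text
time_s: 2.13
eef_pos: [498.8, 74.8, 231.5]
ee_rot: [0.0, 0.993, -0.117, 0.0]
force: [0.8, -1.0, 0.6]
grip_width: -0.001
grip_force: 0.0
```

Request:
send_rows([
  {"offset":[3.5,5.9,0],"spin":0},
  {"offset":[3.5,5.9,0],"spin":0},
  {"offset":[3.5,5.9,0],"spin":0},
  {"offset":[3.5,5.9,0],"spin":0},
])

```text
time_s: 2.47
eef_pos: [533.2, 132.5, 230.8]
ee_rot: [0.0, 0.993, -0.116, -0.0]
force: [-0.1, 0.2, -0.4]
grip_width: 0.004
grip_force: 0.0
```

Request:
send_rows([
  {"offset":[0.2,0.8,-3],"spin":0},
  {"offset":[0.2,0.8,-6],"spin":0},
  {"offset":[0.2,0.8,-9],"spin":0},
  {"offset":[0.2,0.8,-12],"spin":0},
  {"offset":[0.2,0.8,-12],"spin":0},
  {"offset":[0.2,0.8,-12],"spin":0},
])

```text
time_s: 2.97
eef_pos: [534.6, 138.7, 111.4]
ee_rot: [0.0, 0.993, -0.117, -0.001]
force: [0.4, -0.0, 1.0]
grip_width: 0.0
grip_force: 0.0
```

Run:
```python
from h import *
for n,(x,y) in(("top",(220,130)),("scene",(240,120))):
    p,d=ctrl.capture(n); a=p[y:y+140,x:x+200,::-1]; cv2.imwrite(f"pics/{n}1.png",cv2.resize(a,None,fx=2,fy=2,interpolation=cv2.INTER_CUBIC)) 
cv2.imwrite("pics/c1.png",np.vstack([cv2.imread("pics/top1.png"),cv2.imread("pics/scene1.png")]))
```

```text
(no output)
```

View pics/c1.png

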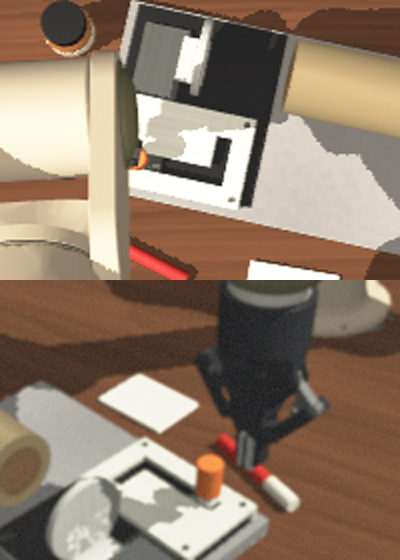

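The scene crop shows the shut fingers at about (245,460), just outside the knob at (209,478) and in line with the slot. I'll go down and start pushing.

Request:
send_rows([
  {"offset":[0,0,-2.5],"spin":0},
  {"offset":[0,0,-5],"spin":0},
  {"offset":[0,0,-5],"spin":0},
  {"offset":[0,0,-5],"spin":0},
])

```text
time_s: 3.4
eef_pos: [535.6, 139.4, 62.6]
ee_rot: [-0.0, 0.993, -0.117, 0.0]
force: [0.3, -0.5, 1.0]
grip_width: -0.003
grip_force: 0.0
```

Request:
send_rows([
  {"offset":[-0.2,-1.0,0],"spin":0},
  {"offset":[-0.35,-1.5,0],"spin":0},
  {"offset":[-0.46,-1.95,0],"spin":0},
  {"offset":[-0.58,-2.43,0],"spin":0},
  {"offset":[-0.7,-2.92,0],"spin":0},
  {"offset":[-0.81,-3.4,0],"spin":0},
  {"offset":[-0.93,-3.9,0],"spin":0},
  {"offset":[-0.93,-3.9,0],"spin":0},
])

```text
time_s: 4.07
eef_pos: [525.5, 99.6, 61.3]
ee_rot: [0.0, 0.993, -0.117, -0.0]
force: [1.0, 0.3, 0.0]
grip_width: 0.003
grip_force: 0.0
```

```bash
cat > look.py <<'E'
import sys
from h import *
k=sys.argv[1]; L=[]
for n,(x,y) in(("top",(220,130)),("scene",(240,150))):
    p,d=ctrl.capture(n); L.append(cv2.resize(p[y:y+120,x:x+170,::-1],None,fx=2.4,fy=2.4,interpolation=cv2.INTER_CUBIC))
    m=cv2.inRange(cv2.cvtColor(p,cv2.COLOR_RGB2HSV),(5,170,90),(18,255,255)); N,l,s,c=cv2.connectedComponentsWithStats(m)
    Z=np.load("pose.npz")
    for i in range(1,N):
        if s[i,4]>25:
            w=world(n,c[i],z=88 if n=="top" else 69); print(n,s[i],"disp",(Z["R"].T@(w[:2]-Z["t"])).round(1))
cv2.imwrite(f"pics/c{k}.png",np.vstack(L))
S=ctrl.sense(); print(S["time_s"],S["eef_pos"],S["force"],"tcp disp",Z["R"].T@(S["eef_pos"][:2]-Z["t"]))
E
python3 look.py 2
```

```text
top [374   9  28   1  28] disp [408.4 -28.9]
scene [331 202   9  22 152] disp [-50.1  66.6]
4.1667 [525.58046413 100.25496993  61.15062428] [-0.09559984  0.34424407  0.03449817] tcp disp [-50.36672272  97.05791758]
```

View pics/c2.png

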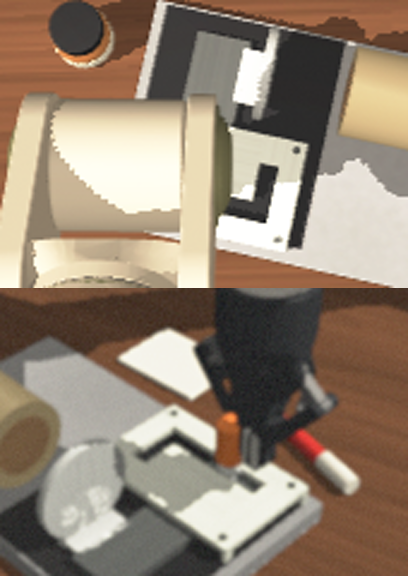

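The scene crop shows the fingers against the knob (230,440), with the cheek moving. I'll continue the push.

Request:
send_rows([
  {"offset":[-0.19,-0.78,0],"spin":0},
  {"offset":[-0.37,-1.56,0],"spin":0},
  {"offset":[-0.56,-2.33,0],"spin":0},
  {"offset":[-0.74,-3.11,0],"spin":0},
  {"offset":[-0.93,-3.89,0],"spin":0},
  {"offset":[-1.11,-4.67,0],"spin":0},
  {"offset":[-1.3,-5.45,0],"spin":0},
  {"offset":[-1.48,-6.1,0],"spin":0},
])

```text
time_s: 4.83
eef_pos: [510.7, 38.6, 61.3]
ee_rot: [0.0, 0.993, -0.117, -0.0]
force: [0.3, 1.6, -0.8]
grip_width: 0.0
grip_force: 1.0
```

Request:
send_rows([
  {"offset":[-0.05,-0.19,0],"spin":0},
  {"offset":[-0.07,-0.29,0],"spin":0},
  {"offset":[-0.09,-0.39,0],"spin":0},
])

```text
time_s: 5.08
eef_pos: [510.1, 35.6, 61.3]
ee_rot: [-0.0, 0.993, -0.117, 0.0]
force: [-0.5, 1.4, -0.4]
grip_width: -0.003
grip_force: 0.8
```

```bash
python3 look.py 3
```

```text
top [374   9  28   1  28] disp [408.4 -28.9]
scene [307 190   8  19 118] disp [-48.4   1.7]
5.1833 [510.14270528  35.66280647  61.31510806] [0.02491701 0.56917301 0.06830975] tcp disp [-50.40500462  30.64654421]
```

View pics/c3.png

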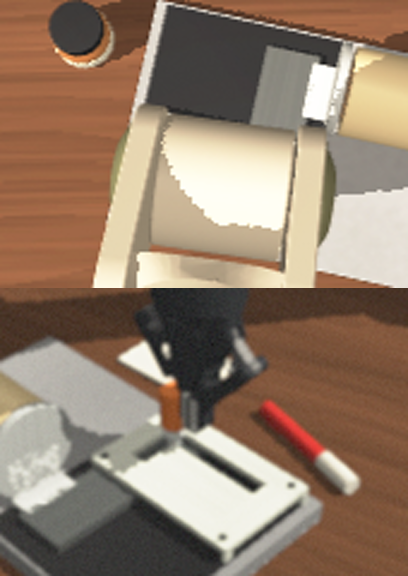

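The knob, at scene crop (172,405), is nearly at the corner and the cheek is nearly touching the roll. I'll close the gap in small steps and watch the force.

Request:
send_rows([
  {"offset":[-0.05,-0.2,0],"spin":0},
  {"offset":[-0.07,-0.29,0],"spin":0},
  {"offset":[-0.07,-0.29,0],"spin":0},
])

```text
time_s: 5.43
eef_pos: [509.8, 34.2, 61.6]
ee_rot: [-0.001, 0.993, -0.117, 0.001]
force: [2.1, 11.0, 0.7]
grip_width: -0.002
grip_force: 5.9
```

Request:
send_rows([
  {"offset":[-0.05,-0.2,0],"spin":0},
  {"offset":[-0.05,-0.2,0],"spin":0},
])

```text
time_s: 5.6
eef_pos: [509.6, 33.2, 61.8]
ee_rot: [-0.002, 0.993, -0.117, 0.001]
force: [3.3, 19.2, 0.9]
grip_width: -0.001
grip_force: 10.1
```

Request:
send_rows([
  {"offset":[-0.05,-0.2,0],"spin":0},
  {"offset":[-0.05,-0.2,0],"spin":0},
])

```text
time_s: 5.77
eef_pos: [509.4, 32.3, 61.9]
ee_rot: [-0.003, 0.993, -0.117, 0.001]
force: [5.5, 27.0, 1.8]
grip_width: -0.002
grip_force: 14.1
```

The force rose to 27 N, so the cheek is against the roll. I'll back off and go round to the outer side of the knob.

Request:
send_rows([
  {"offset":[0.23,1.0,0],"spin":0},
  {"offset":[0.46,1.95,0],"spin":0},
  {"offset":[0.46,1.95,0],"spin":0},
  {"offset":[-1.48,2.42,0],"spin":0},
  {"offset":[-3.43,2.88,0],"spin":0},
  {"offset":[-3.43,2.88,0],"spin":0},
  {"offset":[-3.94,0.73,0],"spin":0},
  {"offset":[-4.45,-1.4,0],"spin":0},
])

```text
time_s: 6.43
eef_pos: [464.2, 14.2, 61.5]
ee_rot: [0.0, 0.993, -0.116, 0.0]
force: [0.7, -0.5, -0.1]
grip_width: -0.003
grip_force: 0.0
```

Request:
send_rows([
  {"offset":[0,0,0],"spin":0},
  {"offset":[0,0,0],"spin":0},
])

```text
time_s: 6.6
eef_pos: [464.4, 13.7, 61.5]
ee_rot: [0.0, 0.993, -0.118, 0.0]
force: [0.8, -0.3, 0.1]
grip_width: -0.001
grip_force: 0.0
```

```bash
python3 look.py 4
```

```text
top [374   9  28   1  28] disp [408.4 -28.9]
scene [306 190  13  19 177] disp [-51.1   3.5]
6.7 [464.33206238  14.77079661  61.40132155] [ 0.08396986  1.02986012 -0.14149527] tcp disp [-90.1221081   -0.29925954]
```

View pics/c4.png

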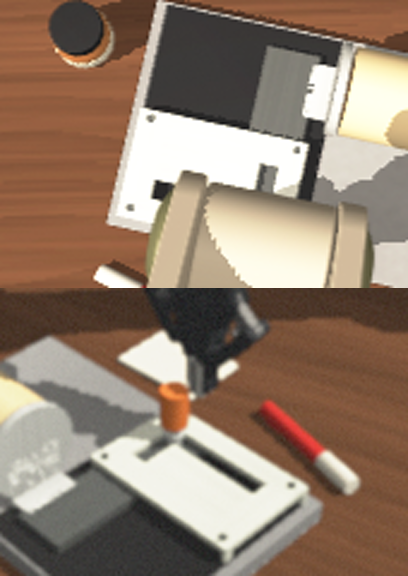

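The fingers are now on the outer side of the knob, which stands at the corner (scene crop 173,408). I'll push along the short leg.

Request:
send_rows([
  {"offset":[0.78,-0.19,0],"spin":0},
  {"offset":[1.36,-0.32,0],"spin":0},
  {"offset":[1.95,-0.46,0],"spin":0},
  {"offset":[2.5,-0.6,0],"spin":0},
  {"offset":[2.5,-0.6,0],"spin":0},
])

```text
time_s: 7.12
eef_pos: [490.0, 8.6, 61.3]
ee_rot: [0.0, 0.993, -0.117, 0.0]
force: [0.7, 0.1, 0.4]
grip_width: 0.003
grip_force: 0.0
```

Request:
send_rows([
  {"offset":[0.49,-0.12,0],"spin":0},
  {"offset":[0.97,-0.23,0],"spin":0},
  {"offset":[1.46,-0.35,0],"spin":0},
  {"offset":[1.85,-0.44,0],"spin":0},
  {"offset":[1.85,-0.44,0],"spin":0},
])

```text
time_s: 7.53
eef_pos: [508.2, 4.1, 61.3]
ee_rot: [0.0, 0.993, -0.117, 0.0]
force: [0.5, 0.7, 0.1]
grip_width: 0.001
grip_force: 0.0
```

Request:
send_rows([
  {"offset":[0.2,-0.05,0],"spin":0},
  {"offset":[0.4,-0.1,0],"spin":0},
  {"offset":[0.4,-0.1,0],"spin":0},
])

```text
time_s: 7.78
eef_pos: [511.7, 3.2, 61.4]
ee_rot: [0.0, 0.993, -0.117, 0.0]
force: [-0.5, 0.2, -1.4]
grip_width: -0.0
grip_force: 0.2
```

Request:
send_rows([
  {"offset":[0.2,-0.05,0],"spin":0},
  {"offset":[0.2,-0.05,0],"spin":0},
])

```text
time_s: 7.95
eef_pos: [513.6, 2.7, 61.4]
ee_rot: [0.0, 0.993, -0.117, 0.0]
force: [-0.7, 0.8, -0.4]
grip_width: -0.002
grip_force: 0.3
```

Request:
send_rows([
  {"offset":[0.2,-0.05,0],"spin":0},
  {"offset":[0.2,-0.05,0],"spin":0},
])

```text
time_s: 8.12
eef_pos: [514.4, 2.7, 61.3]
ee_rot: [-0.0, 0.993, -0.117, -0.002]
force: [-7.6, 1.7, 5.2]
grip_width: -0.001
grip_force: 3.9
```

Request:
send_rows([
  {"offset":[0.2,-0.05,0],"spin":0},
  {"offset":[0.2,-0.05,0],"spin":0},
])

```text
time_s: 8.28
eef_pos: [515.0, 2.6, 61.3]
ee_rot: [-0.0, 0.993, -0.117, -0.004]
force: [-16.1, 3.0, 12.9]
grip_width: 0.006
grip_force: 8.2
```

Request:
send_rows([
  {"offset":[0.2,-0.05,0],"spin":0},
  {"offset":[0.2,-0.05,0],"spin":0},
])

```text
time_s: 8.45
eef_pos: [515.6, 2.5, 61.4]
ee_rot: [-0.0, 0.993, -0.116, -0.005]
force: [-24.6, 4.2, 19.5]
grip_width: 0.005
grip_force: 12.5
```

The knob has hit a hard stop at the expected place. I'll back off, rise and look.

Request:
send_rows([
  {"offset":[-0.97,0.23,0],"spin":0},
  {"offset":[-2.9,0.7,0],"spin":0},
  {"offset":[-5.0,1.2,0],"spin":0},
  {"offset":[-5.0,1.2,3],"spin":0},
  {"offset":[-5.0,1.2,6],"spin":0},
  {"offset":[-5.0,1.2,10],"spin":0},
  {"offset":[-5.0,1.2,14],"spin":0},
])

```text
time_s: 9.03
eef_pos: [469.1, 13.4, 203.1]
ee_rot: [-0.0, 0.993, -0.117, 0.0]
force: [1.0, -0.6, -0.2]
grip_width: -0.003
grip_force: 0.0
```

Request:
send_rows([
  {"offset":[-3.5,-3.5,0],"spin":0},
  {"offset":[-6,-7,0],"spin":0},
  {"offset":[-6,-10,0],"spin":0},
  {"offset":[-6,-14,0],"spin":0},
  {"offset":[-6,-18,0],"spin":0},
  {"offset":[-6,-22,0],"spin":0},
  {"offset":[-6,-22,0],"spin":0},
  {"offset":[-6,-22,0],"spin":0},
])

```text
time_s: 9.7
eef_pos: [409.3, -208.2, 201.2]
ee_rot: [0.0, 0.993, -0.118, 0.0]
force: [-1.2, 0.8, 0.1]
grip_width: -0.002
grip_force: 0.0
```

```bash
python3 look.py 5
```

```text
top [374   9  28   1  28] disp [408.4 -28.9]
scene [295 197  11  20 174] disp [-16.    3.7]
9.8 [ 409.45461125 -206.13092122  201.34440173] [0.04008385 0.20570748 0.82722618] tcp disp [ -92.27744724 -227.90518674]
```

View pics/c5.png

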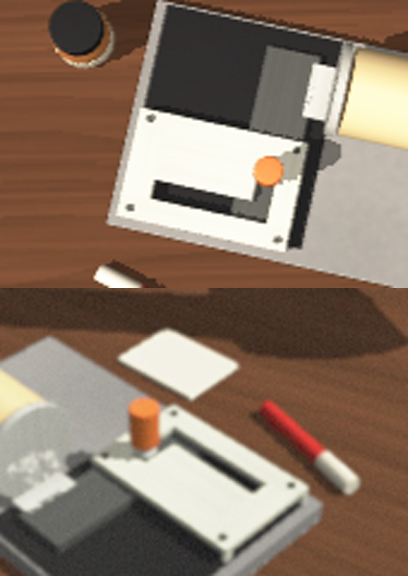

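The knob is home in the short leg (top crop 268,170), having moved 35 mm from the corner. The bystanders have not moved and the hand is clear.

```bash
python3 -c "
from rig import ctrl
print(ctrl.finish_job())"
```

```text
the job is handed in; nothing more can be done
None
```

The cheek is up against the roll and the knob is fully home in the short slot (about 35 mm from the corner), the hand is clear, and the job was handed in at about 10 s; the judge gave no verdict.

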